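# Hang the dial gauge back on its stand

### The job

Take the white dial gauge out of its grey holder, which leaves only its front and back free to grip; stand it upright on the bench and let go, so as to grip it anew by its sides, and hang it by the keyhole in its back on the stud of the slotted stand, dial facing out to the front, slid fully down so that it hangs straight by itself. The stud is hidden behind the gauge and its height was set by hand, so feel for it gently: never push the gauge against the stand with more than 25 N. Do not tip the gauge over, and leave the other things on the bench where they are.

Things in the scene. Friction and masses are not known exactly. Their poses are not given: they have to be found in the camera images.
- gauge_center (a point): Centre of the loose gauge: upright white box 58 mm wide (its y), 34 thick (x), 88 tall (z), about 0.22 kg. Axes: -x out of the dial face, +x out of the back, z up. Point half-way up and through: dial face at x = -17 mm, back at +17, top at z = +44. At first it stands in the holder, bottom on its 6 mm floor.
- gauge_dial (a point): Centre of the round dial (49 mm) on the gauge's front face, 17 mm in front of and 10 mm below gauge_center; same axes.
- gauge_keyhole (a point): Centre of the keyhole's entry hole, on the outer surface of the gauge's back: 17 mm behind and 8 mm above gauge_center; same axes. The back is a 3 mm plate; entry hole 16 x 16 mm, and up from it, to 20 mm above this point, a slot 8 mm wide with a closed top. 9 mm of free depth behind the plate.
- holder: Fixed grey plastic holder, 60 (its x) by 82 (its y) by 86 mm tall; origin under its centre on the bench, z up; any yaw. Pocket 40 (x) by 62 mm (y), floor 6 mm up; the gauge stands in it with the same axes, its top 94 mm above the bench. Cheeks at +y and -y closed to full height; the walls at -x and +x have finger cut-outs 46 mm wide, open from 30 mm above the bench upwards.
- stand: Fixed stand: foot 130 x 110 x 10 mm (x from -95 to +35 mm) and an upright slotted aluminium bar 48 mm wide (y), 6 thick, top 174 mm above the bench. Origin on the bench below the middle of the bar's front face (plane x = 0); -x is the front, z up. When the gauge hangs, its back is within 2 mm of the bar and gauge_center 25 to 26 mm below the stud's axis.
- stand_slot (a point): Middle of the bar's slot on its front face, 135 mm above the bench; axes of the stand. The steel stud stands out here on the bar's middle line: neck 4 mm thick and 5 mm long, then a head 12 mm in diameter, 3 mm thick (front at x = -8 mm). It was clamped by hand with its axis up to 8 mm above or below this point; this is not measured. It does not slip under load.
- amber: Bystander, brown bottle with black cap, 58 mm diameter, 112 mm tall; origin under its centre.
- petri: Bystander, two stacked clear dishes, 62 mm diameter, 30 mm tall; origin under its centre.
- driver: Bystander, screwdriver lying flat, 156 mm long; origin under its centre.
- pen: Bystander, pen lying flat, 148 mm long; origin under its centre.
- dropper: Bystander, small white dropper bottle with green tip, 31 mm diameter, 96 mm tall; origin under its centre.
There are look-alikes about, which are no part of the job. What is meant by the part that bears gauge_center is not green or red, and is the larger of those in its own colour.

How it is judged:
By the outcome, as a careful person would: the job done as asked, in the order asked, and still so for the second after the job is handed in, with the robot touching nothing.
It also fails if it takes over 64 s, if anything falls off the work surface, if the arm or the gripper's body presses on something with over 40 N, if the wrist force passes 120 N, or if a joint passes its speed limit or range.

### The arm

A 6-joint arm with a two-finger parallel gripper is mounted at the origin on a cart in front of the work surface, level with it; the furniture and walls round the work are solid. World frame = base frame: x ahead of the robot, y to its left, z up, the work surface at z = 0. Lengths are in m, angles in degrees, forces in N, time in s.
With the tool pointing down it reaches from about 0.3 to 0.75 m from the base axis. Payload 8.5 kg.
Tool frame: the origin (TCP) lies at the very end of the fingers, on their centre line; the grasp point (between the pads) lies 19 mm behind it; x points along the fingers, z is the direction in which the jaws open and shut, and the axes are right-handed (so a half turn about x gives the same grasp; the last joint's range is limited). The gripper opens to 88 mm and grips with 3 to 60 N. Pads are 18 mm wide; open, the fingers measure 123 mm over their backs; the gripper's body (75 mm by 187 mm) begins 45 mm behind the grasp point.
Start: joints at [57.279, 21.807, 74.336, -0, 83.858, -12.336], TCP at [0.192, 0.516, 0.208] pointing down, gripper open.
Joint ranges: [-178.18, 178.18], [-50.72, 133.34], [12.68, 142.11], [-81.47, 261.47], [9.98, 163.14], [-165.26, 165.26]. Speed limits (degrees/s): [136.94, 136.94, 180, 180, 180, 180].

### API

Orientations are given as a 3x3 rotation matrix whose columns are the frame's x, y, z axes.
In Python, from station import ctrl gives the robot as it stands.
- The arm moves only by the tool drive_tool, never from a script. Its argument "rows" is one flat list of numbers, 6 for each row, row after row: the shift along the tool's x, y, z in cm, then the turn, a rotation vector about the tool's x, y, z in rad. In form: [x, y, z, wx, wy, wz, x, y, z, wx, wy, wz, ...]. A call has 1 to 20 rows; each row is the pose to reach, as a shift and turn from the pose commanded when the call began, along the tool's axes at that moment; what a row does not reach only later rows make up. A row lasts 1/10 s, in which the tool goes at most 50 mm and 8.59 degrees, less where a joint would pass 70% of its speed; a pose out of reach is approached as far as the arm can. A call with a gripper value outside its range is refused whole. "hand" is the opening, from -1 (shut) to 1 (fully open), set as the call begins (left out, the last holds). The fingers move at their own pace and stop on an object; "newtons" is the grip in N (left out, the last holds). Time passes only in rows, so rows that repeat a pose let the fingers close. It gives the time, the measured TCP pose, the force and the opening at its end, in the units of the state.
- ctrl.get_state(): the state, without advancing time (a new reading comes with each control period).
- ctrl.grab_frame(name): name is "side" or "top"; returns the picture (480x640x3 uint8, red, green, blue); there is no depth.
- ctrl.camera_model(name): a dict with "K" (3x3 intrinsics, pixels), "eye" and "rotation" of the camera in the world. Camera axes: x right, y down, z forward; pixel columns grow to the right and rows downward; lengths in m; the calibration is good to about 2 mm. A picture is of the moment at which its call begins. camera_model takes no time and is no camera call.
- ctrl.hand_in(): hands the job in, once; it reports no verdict.
The state is a dict: "t": time; "joints": joint angles; "joint_vel": joint speeds; "joint_efforts": joint torques, N m; "eef_pos": TCP position; "ee_rot": TCP orientation; "wrist_force": force on the tool from outside, world axes, zero at the start; "moment": the same for the moment, N m; "gripper_width": finger opening in m.
Only numpy, scipy, OpenCV 4.12 (cv2) and the standard library are available. Lean on these libraries where they do the work, as an engineer would, in place of code of your own. Each camera call takes 0.05 s, during which the arm holds its last target.

## Working session

There is one attempt and no reset: what is moved stays moved. The work goes in short steps, Python scripts to look and compute and a tool call to move; the robot and the scene stay as the last step left them, time stands still between calls to the robot, and variables do not carry over. Pictures are saved under pics/ and viewed, and the job is handed in when it is done.

Besides the shell and the picture viewer there is one more tool, called after "Call:" as a command line: name --argument value ..., lists and objects as JSON in quotes. drive_tool: Moves the arm, as the interface text tells. Its arguments: {"type":"object","properties":{"rows":{"type":"array","items":{"type":"number"}},"hand":{"type":"number"},"newtons":{"type":"number"}},"required":["rows"]}

```bash
ls; mkdir -p pics; python3 - <<'E'
from station import ctrl
import cv2
for n in("side","top"):
    f=ctrl.grab_frame(n); cv2.imwrite(f"pics/{n}0.png",f[:,:,::-1])
    m=ctrl.camera_model(n); print(n,m)
s=ctrl.get_state(); print(s)
E
```

```text
pics
side {'K': array([[491.04229128,   0.        , 318.16143643],
       [  0.        , 491.04229128, 237.7372257 ],
       [  0.        ,   0.        ,   1.        ]]), 'eye': array([ 1.13573733, -0.30108841,  0.86248202]), 'rotation': array([[ 0.34237163,  0.70626145, -0.61965832],
       [ 0.93946861, -0.24790323,  0.23652213],
       [ 0.01343116, -0.66312801, -0.74838549]])}
top {'K': array([[589.09050345,   0.        , 320.42580312],
       [  0.        , 589.09050345, 243.44012669],
       [  0.        ,   0.        ,   1.        ]]), 'eye': array([ 0.25054311, -0.0430148 ,  1.47869556]), 'rotation': array([[ 0.00419233, -0.98195409,  0.18907297],
       [-0.99982514, -0.00756175, -0.01710291],
       [ 0.01822399, -0.18896821, -0.98181409]])}
{'t': 0.1, 'joints': array([ 5.72793229e+01,  2.18371140e+01,  7.43783034e+01, -3.06457490e-04,
        8.38568038e+01, -1.23343376e+01]), 'joint_vel': array([ 0.0922549 , -0.21623169, -0.08757103,  0.02674281, -0.02826428,
       -0.06901093]), 'joint_efforts': array([ 2.41988688e-03, -4.38649893e+01, -2.24913615e+01,  7.13640195e-02,
        3.41869472e-02, -8.72794453e-05]), 'eef_pos': array([0.19142807, 0.51531415, 0.20751208]), 'ee_rot': array([[-6.76880475e-04, -9.37365181e-01,  3.48347613e-01],
       [-1.06335140e-03,  3.48348170e-01,  9.37364615e-01],
       [-9.99999206e-01,  2.64067883e-04, -1.23253865e-03]]), 'wrist_force': array([-0.25011679, -0.68029188,  0.19072911]), 'moment': array([-0.02955957, -0.03713676,  0.01904258]), 'gripper_width': 0.08801130155461727}
```

View pics/side0.png

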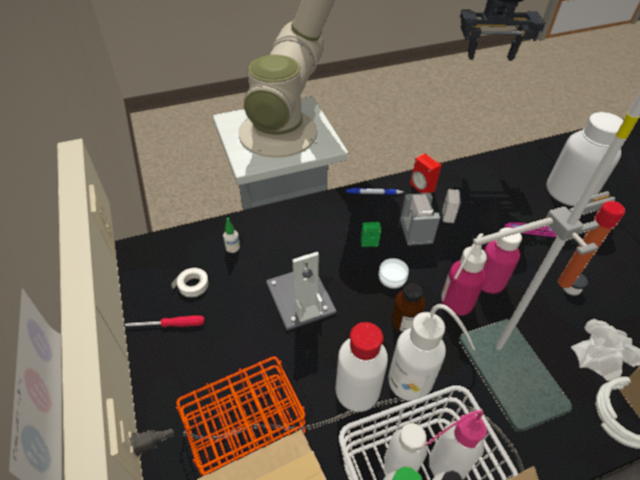

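View pics/top0.png

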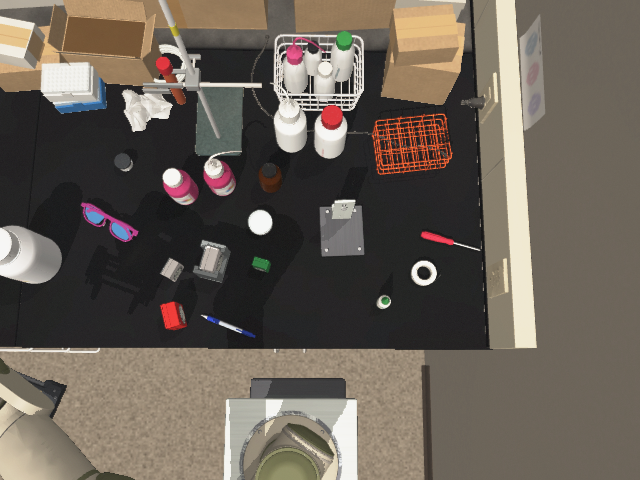

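```bash
python3 - <<'E'
import cv2,numpy as np
t=cv2.imread("pics/top0.png");s=cv2.imread("pics/side0.png")
a=cv2.resize(t[225:345,140:280],None,fx=4,fy=4,interpolation=cv2.INTER_CUBIC)[:,:560]
b=cv2.resize(s[150:260,350:480],None,fx=4.2,fy=4.2,interpolation=cv2.INTER_CUBIC)
cv2.imwrite("pics/c1.png",a);cv2.imwrite("pics/c2.png",b)
c=cv2.resize(t[190:270,300:380],None,fx=6,fy=6,interpolation=cv2.INTER_CUBIC);cv2.imwrite("pics/c3.png",c)
d=cv2.resize(s[240:340,255:345],None,fx=5.5,fy=5.5,interpolation=cv2.INTER_CUBIC);cv2.imwrite("pics/c4.png",d)
E
```

```text
(no output)
```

View pics/c1.png

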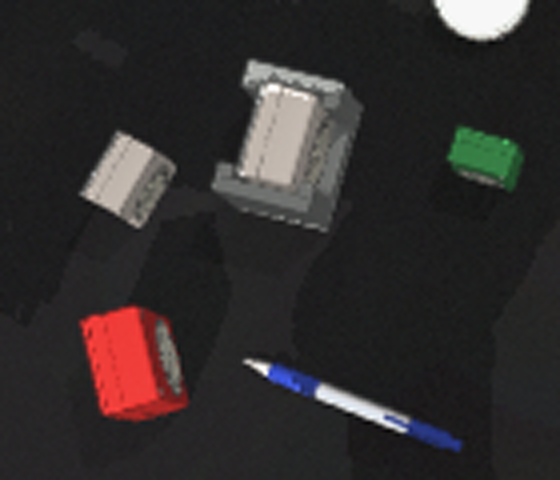

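View pics/c2.png

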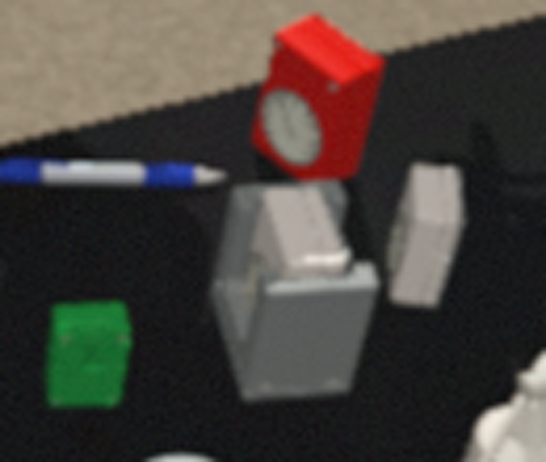

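View pics/c3.png

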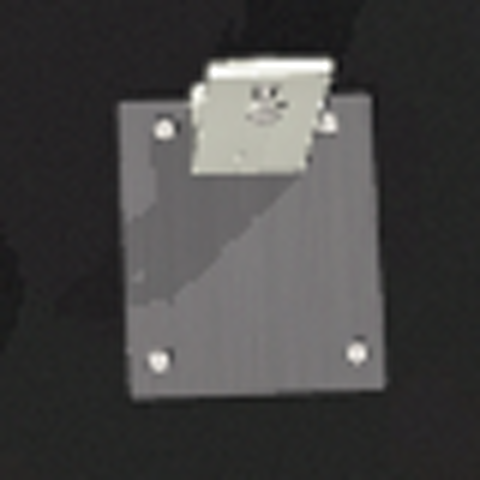

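View pics/c4.png

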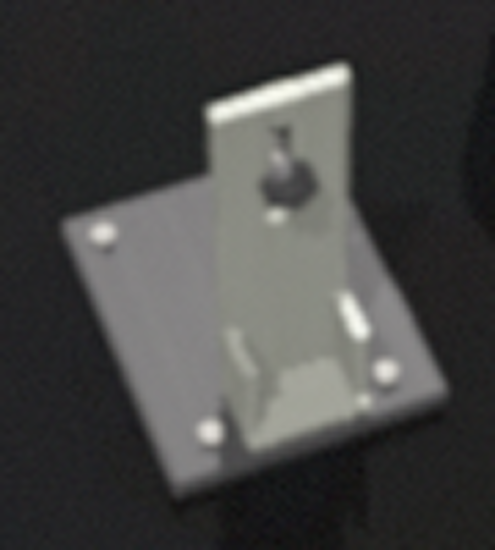

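```bash
cat > h.py <<'E'
import numpy as np,cv2
from station import ctrl
def ray(n,uv):
    m=ctrl.camera_model(n);d=np.linalg.inv(m["K"])@np.array([uv[0],uv[1],1.]);return np.array(m["eye"]),m["rotation"]@d
def onz(n,uv,z):
    e,d=ray(n,uv);return e+d*(z-e[2])/d[2]
def tri(a,b):
    (e1,d1),(e2,d2)=ray("top",a),ray("side",b)
    d1=d1/np.linalg.norm(d1);d2=d2/np.linalg.norm(d2)
    t=np.linalg.lstsq(np.stack([d1,-d2],1),e2-e1,rcond=None)[0]
    p,q=e1+t[0]*d1,e2+t[1]*d2;return (p+q)/2,np.linalg.norm(p-q)
def proj(n,P):
    m=ctrl.camera_model(n);c=m["K"]@(m["rotation"].T@(np.array(P)-m["eye"]));return c[:2]/c[2]
E
python3 - <<'E'
from h import *
t=cv2.imread("pics/top0.png")
g=t.astype(int)
np.set_printoptions(linewidth=250,precision=4,suppress=True)
print(g[240:282,195:232].sum(2)//3)
E
```

```text
[[25 30 28 ... 29 27 27]
 [31 29 30 ... 29 25 27]
 [28 29 30 ... 28 29 29]
 ...
 [34 36 37 ... 29 30 28]
 [38 36 35 ... 27 28 30]
 [35 38 37 ... 30 29 30]]
```

```bash
python3 - <<'E'
from h import *
np.set_printoptions(linewidth=250,precision=4,suppress=True)
t=cv2.imread("pics/top0.png");s=cv2.imread("pics/side0.png")
t=t.astype(int)
def rect(mask,z,name):
    k=cv2.connectedComponentsWithStats(mask.astype(np.uint8))
    c=max(cv2.findContours(mask.astype(np.uint8),0,1)[0],key=cv2.contourArea)
    r=cv2.minAreaRect(c);b=cv2.boxPoints(r)
    P=np.array([onz("top",p,z) for p in b]);print(name,r,"\n",P[:,:2],"ctr",P.mean(0)[:2])
    for i in range(2):
        v=P[i+1]-P[i];print("  len",np.linalg.norm(v)+.00,"ang",np.degrees(np.arctan2(v[1],v[0])))
b=t.mean(2);warm=t[:,:,2]-t[:,:,0]
m=np.zeros(b.shape,bool);m[240:290,190:235]=True
rect(m&(b>140)&(warm>8),.094,"gauge top")
print("warm vals",t[262,205:225].tolist())
rect(m&(b>70),.086,"holder+gauge")
# foot: top z=.01
m2=np.zeros(b.shape,bool);m2[207:262,312:370]=True
rect(m2&(b>70),.01,"foot")
for uv in [(300+163/6,190+128/6),(300+158/6,190+360/6),(300+357/6,190+352/6),(300+328/6,190+124/6)]: print("screw",onz("top",np.array(uv)-.4,.012))
# bar top edge corners: top crop back edge(208,60)-(333,60); side crop 
for a in [(300+210/6,190+75/6),(300+330/6,190+70/6)]: print("bartop",onz("top",np.array(a),.174))
for a in [(255+207/5.5,240+110/5.5),(255+350/5.5,240+70/5.5)]: print("bartop side",onz("side",np.array(a),.174))
E
```

```text
gauge top ((209.17926025390625, 258.1226501464844), (12.774530410766602, 23.48865509033203), 15.945395469665527) 
 [[0.4566 0.2181]
 [0.5111 0.2051]
 [0.5028 0.1756]
 [0.4485 0.1888]] ctr [0.4798 0.1969]
  len 0.05602704481269501 ang -13.420584916307483
  len 0.030650184107075595 ang -105.6816334072481
warm vals [[171, 181, 192], [172, 181, 192], [174, 182, 192], [173, 181, 192], [173, 183, 193], [176, 184, 193], [175, 183, 194], [175, 184, 195], [176, 185, 194], [162, 171, 180], [114, 120, 126], [113, 119, 125], [103, 106, 111], [82, 87, 90], [109, 119, 122], [103, 111, 112], [101, 110, 112], [105, 107, 107], [110, 113, 110], [111, 113, 113]]
holder+gauge ((211.358154296875, 260.7106018066406), (30.61846160888672, 37.04191589355469), 15.5241117477417) 
 [[0.4414 0.2382]
 [0.528  0.2184]
 [0.5085 0.147 ]
 [0.4223 0.1677]] ctr [0.475  0.1928]
  len 0.0888195176233398 ang -12.88568972262926
  len 0.07396141600681788 ang -105.27585635637814
foot ((341.4046936035156, 230.71229553222656), (49.16566848754883, 42.71294021606445), 87.61405944824219) 
 [[ 0.6286 -0.0646]
 [ 0.6343 -0.1745]
 [ 0.506  -0.1785]
 [ 0.5006 -0.0704]] ctr [ 0.5674 -0.122 ]
  len 0.11001802770099581 ang -87.03298026943466
  len 0.1283812004047987 ang -178.20162034410424
screw [ 0.618  -0.0845  0.012 ]
screw [ 0.5172 -0.0826  0.012 ]
screw [ 0.5213 -0.1667  0.012 ]
screw [ 0.6204 -0.1551  0.012 ]
bartop [ 0.5974 -0.0987  0.174 ]
bartop [ 0.5998 -0.1445  0.174 ]
bartop side [ 0.6008 -0.1452  0.174 ]
bartop side [ 0.6003 -0.0952  0.174 ]
```

```bash
python3 - <<'E'
from h import *
np.set_printoptions(linewidth=250,precision=4,suppress=True)
b=cv2.GaussianBlur(cv2.imread("pics/top0.png"),(0,0),.7).mean(2)
def cross(p,th):  # first crossing upward
    i=np.argmax(p>th);return i-1+(th-p[i-1])/(p[i]-p[i-1])
L=[(305+cross(b[r,305:335],55),r) for r in range(212,252)]
R=[(380-cross(b[r,380:345:-1],65),r) for r in range(212,252)]
F=[(c,270-cross(b[270:240:-1,c],65)) for c in range(326,360)]
B=[(c,200+cross(b[200:225,c],60)) for c in (322,323,324,325,326,328,329)]+[(c,200+cross(b[200:225,c],60)) for c in (357,358,359)]
def line(pts,z):
    P=np.array([onz("top",p,z)[:2] for p in pts]);vx,vy,x,y=cv2.fitLine(P.astype(np.float32),cv2.DIST_HUBER,0,.01,.01).ravel();
    print(np.degrees(np.arctan2(vy,vx)),P.mean(0));return P.mean(0),np.array([vx,vy])
l,r,f,bk=line(L,.01),line(R,.01),line(F,.01),line(B,.01)
def it(a,c):
    t=np.linalg.solve(np.stack([a[1],-c[1]],1),c[0]-a[0]);return a[0]+a[1]*t[0]
C=[it(l,f),it(r,f),it(r,bk),it(l,bk)];print(np.array(C),np.mean(C,0),[np.linalg.norm(C[i]-C[(i+1)%4]) for i in range(4)])
# gauge top refine via side view: project predicted
s=b
for P in [(.4798,.1969,.094),(.476,.182,.094)]: print(proj("side",P),proj("top",P))
c=np.array([.4798,.1969]);a=np.radians(75.5);X=np.array([np.cos(a),np.sin(a)]);Y=np.array([-X[1],X[0]])
im=cv2.imread("pics/side0.png");tm=cv2.imread("pics/top0.png")
def dr(n,im):
  f=4;im=cv2.resize(im,None,fx=f,fy=f,interpolation=cv2.INTER_CUBIC)
  for hx,hy,z,col in((.017,.029,.094,(0,0,255)),(.03,.041,.086,(0,255,0))):
    q=np.array([proj(n,[*(c+sx*hx*X+sy*hy*Y),z])*f+f/2 for sx,sy in((1,1),(1,-1),(-1,-1),(-1,1))]).astype(int)
    cv2.polylines(im,[q],True,col,1)
  return im
i=dr("side",im)[170*4:260*4,390*4:450*4];j=dr("top",tm)[235*4:290*4,185*4:245*4]
h=max(i.shape[0],j.shape[0]);cv2.imwrite("pics/ov.png",np.hstack([cv2.copyMakeBorder(k,0,h-k.shape[0],0,4,0) for k in(i,j)]))
E
```

```text
2.4949186 [ 0.5645 -0.066 ]
2.5686347 [ 0.5654 -0.1771]
-87.46178 [ 0.5028 -0.1246]
-87.326996 [ 0.633 -0.106]
[[ 0.5003 -0.0688]
 [ 0.5052 -0.1798]
 [ 0.6362 -0.1739]
 [ 0.631  -0.0631]] [ 0.5682 -0.1214] [np.float64(0.11112906933695624), np.float64(0.13108906901591919), np.float64(0.11096091565671821), np.float64(0.13082806852038417)]
[422.2104 203.2933] [209.1798 258.0666]
[415.4804 203.7082] [215.4123 259.6909]
```

View pics/ov.png

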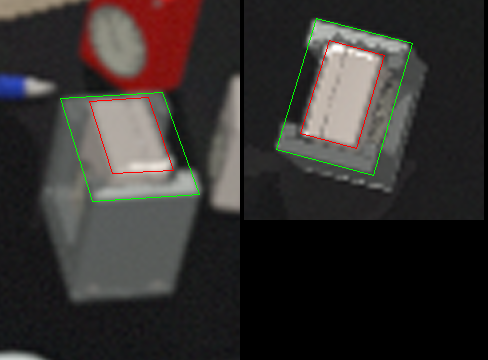

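Two white candidates: the one in the holder, top (209,258) / side (422,203), and a loose, smaller one, top (172,269) / side (452,207). The enlarged crops show the one in the holder is the larger, so that is the gauge. Its dial faces right in the top view (world −y). The red and green ones are excluded by colour.

```bash
cat >> h.py <<'E'
from scipy.spatial.transform import Rotation as Rn
np.set_printoptions(linewidth=200,precision=4,suppress=True)
def toolR(yaw,tilt=0):
    """jaw axis z at heading yaw; approach x down, tilted forward (about z) by tilt deg"""
    a=np.radians(yaw);z=np.array([np.cos(a),np.sin(a),0]);x=np.array([0,0,-1.]);R=np.stack([x,np.cross(z,x),z],1)
    return R@Rn.from_euler('z',tilt,degrees=True).as_matrix()
def delta(p,R,st=None):
    s=st or ctrl.get_state();R0=s["ee_rot"]
    U,_,V=np.linalg.svd(R0);R0=U@V
    print("t",s["t"],"shift cm",R0.T@(np.array(p)-s["eef_pos"])*100,"rot",Rn.from_matrix(R0.T@R).as_rotvec())
E
python3 - <<'E'
from h import *
for n,uv,z in [("smallwhite",(172,266),.06),("red",(170,314),.1),("green",(262,263),.05),("petri",(260,222),.03),("amber",(270,168),.112),("dropper",(384,302),.096),("dropbase",(384,302),.0),("pen1",(202,316),.01),("pen2",(255,335),.01),("driver",(425,237),.02)]: print(n,onz("top",uv,z)[:2])
delta([.4798,.197,.19],toolR(75.5))
E
```

```text
smallwhite [0.4653 0.2918]
red [0.3467 0.2812]
green [0.4758 0.0751]
petri [0.5833 0.0841]
amber [0.6986 0.0559]
dropper [ 0.3778 -0.2171]
dropbase [ 0.3866 -0.2292]
pen1 [0.3485 0.2234]
pen2 [0.3027 0.0915]
driver [ 0.5501 -0.3336]
t 0.1 shift cm [  1.7655 -38.1199 -19.7901] rot [-0.1027 -0.0012 -0.0003]
```

Call:
drive_tool --rows '[0,-1,-0.5,0,0,0,0.1,-3,-1.5,-0.01,0,0,0.3,-6,-3,-0.02,0,0,0.5,-10,-5,-0.03,0,0,0.7,-14,-7.3,-0.04,0,0,0.9,-18,-9.3,-0.05,0,0,1.1,-22,-11.4,-0.06,0,0,1.3,-26,-13.5,-0.07,0,0,1.5,-30,-15.6,-0.08,0,0,1.6,-33.5,-17.4,-0.09,0,0,1.7,-36,-18.7,-0.1,0,0,1.77,-37.5,-19.5,-0.103,0,0,1.77,-38.1,-19.8,-0.103,0,0,1.77,-38.1,-19.8,-0.103,0,0,1.77,-38.1,-19.8,-0.103,0,0,1.77,-38.1,-19.8,-0.103,0,0]' --hand 0.36

```text
t: 1.7
eef_pos: [0.4791, 0.1979, 0.1905]
ee_rot: [[-0.0, -0.968, 0.249], [0.0, 0.249, 0.968], [-1.0, 0.0, 0.0]]
wrist_force: [0.3, 0.6, 0.2]
gripper_width: 0.0597
```

```bash
python3 - <<'E'
from h import *
f=ctrl.grab_frame("top");cv2.imwrite("pics/t1.png",cv2.resize(f[150:330,120:320,::-1],None,fx=3,fy=3))
f=ctrl.grab_frame("side");cv2.imwrite("pics/s1.png",cv2.resize(f[80:280,330:530,::-1],None,fx=3,fy=3))
delta([.4798,.197,.046],toolR(75.5))
s=ctrl.get_state();print(s["eef_pos"],s["gripper_width"],s["wrist_force"])
E
```

```text
t 1.8 shift cm [14.4479 -0.0716 -0.0686] rot [0.0014 0.0001 0.0001]
[0.4793 0.1978 0.1905] 0.059830145288258564 [-0.3414  0.6042 -0.8175]
```

View pics/s1.png

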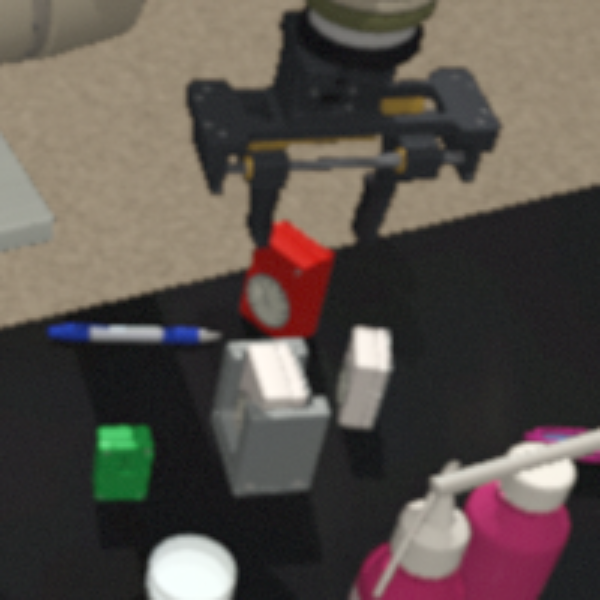

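The side view shows the gripper, part open, above the gauge and aligned with its front and back. I now descend.

Call:
drive_tool --rows '[1,-0.05,-0.05,0.001,0,0,2.5,-0.07,-0.07,0.001,0,0,4.5,-0.07,-0.07,0.001,0,0,6.5,-0.07,-0.07,0.001,0,0,8.5,-0.07,-0.07,0.001,0,0,10,-0.07,-0.07,0.001,0,0,11.5,-0.07,-0.07,0.001,0,0,12.8,-0.07,-0.07,0.001,0,0,13.7,-0.07,-0.07,0.001,0,0,14.2,-0.07,-0.07,0.001,0,0,14.4,-0.07,-0.07,0.001,0,0,14.4,-0.07,-0.07,0.001,0,0,14.4,-0.07,-0.07,0.001,0,0]'

```text
t: 3.1
eef_pos: [0.4805, 0.1964, 0.0468]
ee_rot: [[0.001, -0.968, 0.251], [0.0, 0.251, 0.968], [-1.0, -0.001, 0.0]]
wrist_force: [-0.4, 0.7, 0.7]
gripper_width: 0.0598
```

Call:
drive_tool --rows '[0,0,0,0,0,0,0,0,0,0,0,0,0,0,0,0,0,0,0,0,0,0,0,0,0,0,0,0,0,0,0,0,0,0,0,0,0,0,0,0,0,0,0,0,0,0,0,0]' --hand -1 --newtons 25

```text
t: 3.9
eef_pos: [0.4804, 0.1964, 0.0465]
ee_rot: [[0.0, -0.968, 0.251], [0.0, 0.251, 0.968], [-1.0, -0.0, 0.0]]
wrist_force: [-0.1, -0.4, 1.6]
gripper_width: 0.0339
```

Call:
drive_tool --rows '[-0.5,0,0,0,0,0,-1.5,0,0,0,0,0,-3,0,0,0,0,0,-4.5,0,0,0,0,0,-6,0,0,0,0,0,-8,0,0,0,0,0,-10,0,0,0,0,0,-11.5,0,0,0,0,0,-12.5,0,0,0,0,0,-13,0,0,0,0,0,-13,0,0,0,0,0,-13,0,0,0,0,0]'

```text
t: 5.1
eef_pos: [0.4799, 0.1963, 0.1757]
ee_rot: [[-0.001, -0.968, 0.251], [-0.0, 0.251, 0.968], [-1.0, 0.001, -0.001]]
wrist_force: [0.0, 0.1, -2.0]
gripper_width: 0.0336
```

```bash
python3 - <<'E'
from h import *
f=ctrl.grab_frame("side");cv2.imwrite("pics/s2.png",cv2.resize(f[80:280,330:530,::-1],None,fx=3,fy=3))
delta([.42,-.04,.18],toolR(2.5))
s=ctrl.get_state();print(s["eef_pos"],s["gripper_width"],s["wrist_force"],s["joints"])
E
```

```text
t 5.15 shift cm [ -0.4202  -0.1349 -24.376 ] rot [ 1.2733 -0.0014 -0.0008]
[0.4799 0.1963 0.1756] 0.03361244645430405 [-0.6957 -0.7062 -2.2672] [  9.148   20.245   82.4546  -0.0023  77.3853 -66.3052]
```

View pics/s2.png

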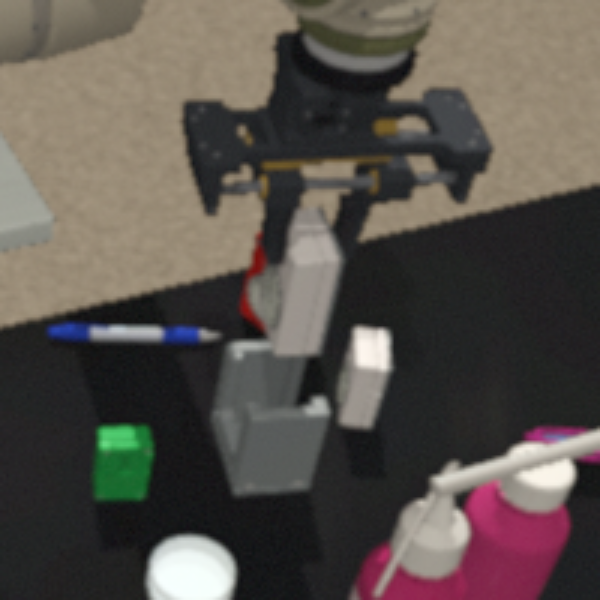

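The gauge is clear of the holder and upright. Next: carry it to the free patch and turn it.

Call:
drive_tool --rows '[0,0,-0.5,0.02,0,0,-0.1,0,-1.5,0.07,0,0,-0.2,0,-3,0.15,0,0,-0.3,0,-4.7,0.24,0,0,-0.4,0,-6.5,0.33,0,0,-0.4,0,-8.3,0.43,0,0,-0.4,0,-10.1,0.53,0,0,-0.4,-0.1,-12,0.63,0,0,-0.4,-0.1,-14,0.73,0,0,-0.4,-0.1,-16,0.83,0,0,-0.4,-0.1,-18,0.93,0,0,-0.4,-0.1,-20,1.04,0,0,-0.4,-0.1,-21.8,1.14,0,0,-0.4,-0.1,-23.2,1.21,0,0,-0.4,-0.13,-24.1,1.26,0,0,-0.4,-0.13,-24.4,1.273,0,0,-0.4,-0.13,-24.4,1.273,0,0,-0.4,-0.13,-24.4,1.273,0,0,-0.4,-0.13,-24.4,1.273,0,0]'

```text
t: 7.05
eef_pos: [0.4203, -0.0397, 0.1803]
ee_rot: [[-0.0, -0.045, 0.999], [0.0, 0.999, 0.045], [-1.0, 0.0, -0.0]]
wrist_force: [-0.1, -0.7, -2.3]
gripper_width: 0.0336
```

```bash
python3 - <<'E'
from h import *
delta([.42,-.04,.040],toolR(2.5))
s=ctrl.get_state();print(s["eef_pos"],s["gripper_width"],s["wrist_force"],s["joints"])
E
```

```text
t 7.05 shift cm [14.0332 -0.03   -0.0317] rot [ 0.0016 -0.     -0.0001]
[ 0.4203 -0.0397  0.1803] 0.033620553300154364 [-0.0828 -0.6758 -2.3317] [-21.5584  10.4707  95.7982   0.0043  73.7343 -24.1519]
```

Call:
drive_tool --rows '[0.5,0,0,0,0,0,1.5,0,0,0,0,0,3,0,0,0,0,0,5,0,0,0,0,0,7,0,0,0,0,0,9,0,0,0,0,0,10.5,0,0,0,0,0,12,0,0,0,0,0,13,0,0,0,0,0,13.5,0,0,0,0,0,13.6,0,0,0,0,0,13.7,0,0,0,0,0,13.8,0,0,0,0,0,13.8,0,0,0,0,0]'

```text
t: 8.45
eef_pos: [0.4204, -0.0402, 0.0425]
ee_rot: [[0.001, -0.044, 0.999], [-0.0, 0.999, 0.044], [-1.0, -0.0, 0.001]]
wrist_force: [-0.5, -0.1, -2.8]
gripper_width: 0.0343
```

Call:
drive_tool --rows '[0.05,0,0,0,0,0,0.1,0,0,0,0,0,0.15,0,0,0,0,0,0.2,0,0,0,0,0,0.2,0,0,0,0,0]'

```text
t: 8.95
eef_pos: [0.4203, -0.0402, 0.0405]
ee_rot: [[0.0, -0.044, 0.999], [-0.0, 0.999, 0.044], [-1.0, -0.0, 0.0]]
wrist_force: [-0.3, 0.1, 0.3]
gripper_width: 0.0337
```

Contact (the weight is now carried by the bench). Release.

Call:
drive_tool --rows '[0.03,0,0,0,0,0,0.03,0,0,0,0,0]'

```text
t: 9.15
eef_pos: [0.4204, -0.0402, 0.0404]
ee_rot: [[0.001, -0.044, 0.999], [-0.0, 0.999, 0.044], [-1.0, -0.0, 0.001]]
wrist_force: [-1.8, 0.9, 6.3]
gripper_width: 0.0336
```

Call:
drive_tool --rows '[0,0,0,0,0,0,0,0,0,0,0,0,0,0,0,0,0,0,0,0,0,0,0,0,0,0,0,0,0,0,0,0,0,0,0,0]' --hand 0.7

```text
t: 9.75
eef_pos: [0.4202, -0.0401, 0.04]
ee_rot: [[-0.0, -0.044, 0.999], [0.0, 0.999, 0.044], [-1.0, 0.0, -0.0]]
wrist_force: [-0.3, -0.2, -0.7]
gripper_width: 0.0746
```

Call:
drive_tool --rows '[-0.5,0,0,0,0,0,-2,0,0,0,0,0,-4,0,0,0,0,0,-7,0,0,0,0,0,-10,0,0,0,0,0,-13,0,0,0,0,0,-15,0,0,0,0,0,-16,0,0,0,0,0,-16,0,0,0,0,0]'

```text
t: 10.65
eef_pos: [0.4205, -0.0402, 0.2009]
ee_rot: [[0.002, -0.044, 0.999], [-0.001, 0.999, 0.044], [-1.0, -0.001, 0.002]]
wrist_force: [-0.1, -0.7, -1.0]
gripper_width: 0.0749
```

```bash
python3 - <<'E'
from h import *
f=ctrl.grab_frame("side");cv2.imwrite("pics/s3.png",cv2.resize(f[100:340,230:480,::-1],None,fx=2.5,fy=2.5))
f=ctrl.grab_frame("top");cv2.imwrite("pics/top3.png",f[:,:,::-1]);cv2.imwrite("pics/t3.png",cv2.resize(f[180:380,220:420,::-1],None,fx=3,fy=3))
s=ctrl.get_state();print(s["t"],s["eef_pos"],s["gripper_width"],s["wrist_force"],s["joints"])
E
```

```text
10.75 [ 0.4198 -0.04    0.1992] 0.07484355619772297 [-0.4735  0.2655 -1.0524] [-21.6193   9.3467  93.7949  -0.0007  76.9425 -24.1378]
```

View pics/s3.png

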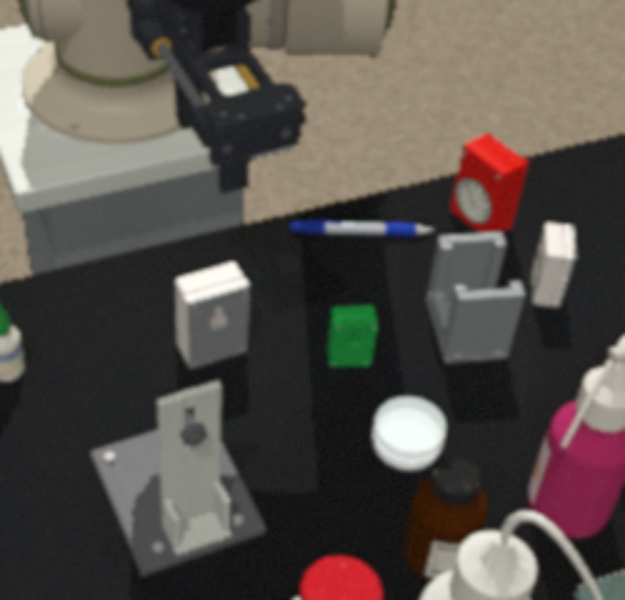

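View pics/t3.png

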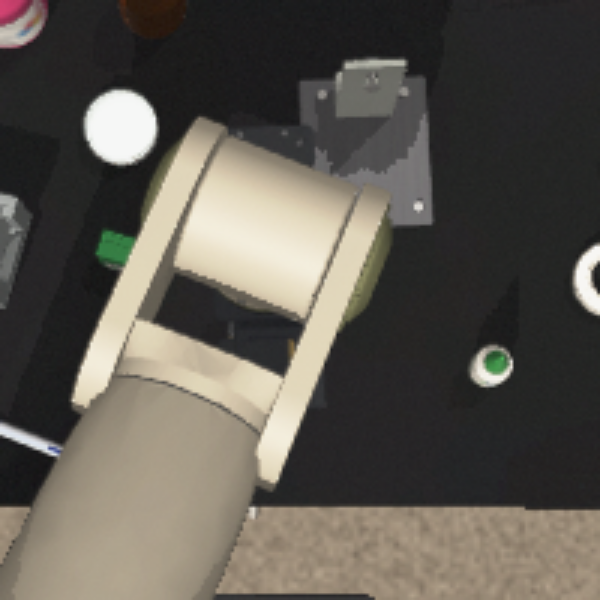

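```bash
python3 - <<'E'
from h import *
a=np.radians(2.55);X=np.array([np.cos(a),np.sin(a),0]);O=np.array([.5982,-.1201,0]);Y=np.array([-X[1],X[0],0])
def onx(n,uv,x0):
    e,d=ray(n,uv);t=(x0-(e-O)@X)/(d@X);p=e+t*d;return (p-O)@Y,p[2]
t=cv2.imread("pics/top0.png");s=cv2.imread("pics/side0.png")
for k in(.006,.010,.014,.02): print("knob x",k,onx("side",(307.2-.4,273.6-.4),k))
# bar sanity: back-top corners & bottom
for uv in((255+207/5.5,240+110/5.5),(255+350/5.5,240+70/5.5)): print("top corners",onx("side",uv,.003))
for x,z in((.006,.174),(.006,.135),(.006,.127),(.006,.143),(.006,.01)): print("proj",x,z,proj("side",O+x*X+[0,0,z]))
for z in(.127,.135,.143): print("head front proj top",z,proj("top",O-.008*X+[0,0,z]))
c=cv2.resize(s[250:305,285:330],None,fx=10,fy=10,interpolation=cv2.INTER_CUBIC);cv2.imwrite("pics/k1.png",c)
c=cv2.resize(t[195:225,325:365],None,fx=14,fy=14,interpolation=cv2.INTER_CUBIC);cv2.imwrite("pics/k2.png",c)
E
```

```text
knob x 0.006 (np.float64(0.00025399074836524906), np.float64(0.12809348569636814))
knob x 0.01 (np.float64(-0.0013138671650699877), np.float64(0.13371073251915722))
knob x 0.014 (np.float64(-0.0028817250785052244), np.float64(0.1393279793419463))
knob x 0.02 (np.float64(-0.005233511948658098), np.float64(0.14775384957613003))
top corners (np.float64(-0.02569417742022563), np.float64(0.17604074657870294))
top corners (np.float64(0.024878403693691306), np.float64(0.1737407837177649))
proj 0.006 0.174 [306.5707 257.7715]
proj 0.006 0.135 [306.6592 270.9872]
proj 0.006 0.127 [306.6766 273.5948]
proj 0.006 0.143 [306.6415 268.3453]
proj 0.006 0.01 [306.9082 308.199 ]
head front proj top 0.127 [343.36   210.6485]
head front proj top 0.135 [343.5521 209.8194]
head front proj top 0.143 [343.7464 208.9809]
```

View pics/k1.png

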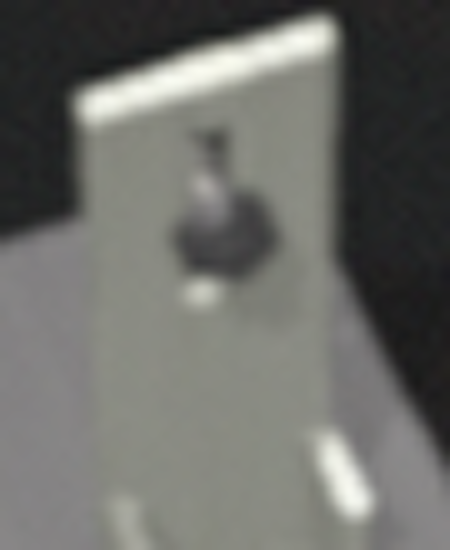

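View pics/k2.png

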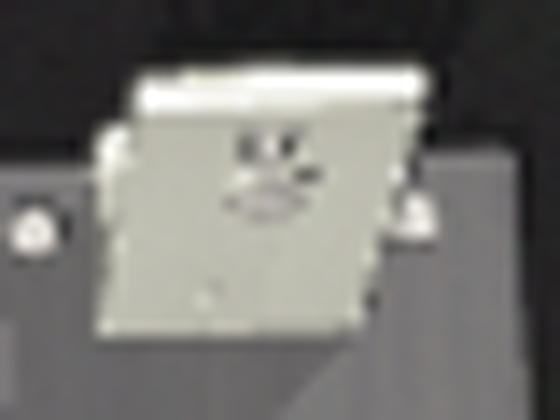

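```bash
python3 - <<'E'
from h import *
a=np.radians(2.55);X=np.array([np.cos(a),np.sin(a),0]);O=np.array([.5982,-.1201,0])
for x,z in((0,.174),(.006,.174),(0,.01),(-.008,.13),(-.008,.135),(-.008,.14)): print(x,z,proj("top",O+x*X+[0,0,z]))
t=cv2.imread("pics/top0.png").astype(int).mean(2)
print(t[198:222,339:348].astype(int))
t=cv2.imread("pics/side0.png").astype(int).mean(2)
print(t[252:290,299:317].astype(int))
E
```

```text
0 0.174 [344.3529 202.2506]
0.006 0.174 [344.2273 199.7142]
0 0.01 [340.6331 218.7437]
-0.008 0.13 [343.4317 210.3387]
-0.008 0.135 [343.5521 209.8194]
-0.008 0.14 [343.6732 209.2964]
[[ 27  27  28  32  30  33  33  28  25]
 [ 62  64  74  92 105 108 105  89  88]
 [199 200 211 224 242 242 242 242 244]
 [240 240 240 244 242 242 242 241 241]
 [235 234 233 237 223 222 222 221 217]
 [180 180 180 179 182 184 180 180 182]
 [181 181 179 149 163 183 143 151 181]
 [182 181 178 109 153 208  80 174 182]
 [182 183 180 140 155 171 159 192 180]
 [184 185 195 222 189 178 183 110 120]
 [184 185 195 191 169 159 156 169 186]
 [184 183 152 179 178 179 165 152 186]
 [186 185 184 175 159 167 168 186 187]
 [185 184 185 185 184 184 186 186 187]
 [185 184 186 185 184 182 187 186 186]
 [184 183 184 184 184 184 186 185 185]
 [182 183 183 183 182 186 187 185 184]
 [182 169 182 182 182 184 185 185 184]
 [199 182 182 183 182 187 185 185 184]
 [181 183 182 182 181 184 183 183 182]
 [169 180 179 178 161 161 160 160 160]
 [102 106 105 105 102 103 101 102 103]
 [102 106 105 104 102 102 100 102 103]
 [103 107 104 104 1
[... 2171 characters left out ...]
122 123 124 126 132 134]
 [136 137 135 135 134 137 138 136 131 128 123 125 124 123 125 127 131 132]
 [137 136 135 134 133 133 135 135 135 131 129 131 129 127 129 132 135 135]
 [137 136 135 135 133 133 135 136 135 134 133 135 134 133 133 136 136 134]
 [136 136 136 135 133 133 135 137 135 135 136 136 136 137 138 135 135 135]
 [136 137 134 135 134 134 136 135 135 135 136 136 137 138 138 136 136 136]
 [137 137 135 136 135 134 135 136 135 134 137 136 136 136 135 136 136 135]
 [137 138 136 135 134 135 136 136 136 135 135 134 136 136 137 136 136 137]
 [137 135 136 134 135 134 136 135 135 135 136 136 135 136 136 135 135 137]
 [136 136 135 136 136 135 134 134 135 135 135 135 136 136 136 135 135 138]]
```

```bash
cat >> h.py <<'E'
def rowsfor(p,R,n):
    s=ctrl.get_state();U,_,V=np.linalg.svd(s["ee_rot"]);R0=U@V
    print(R0.T@(np.array(p)-s["eef_pos"])*100)
R2=toolR(-87.5,35)
E
python3 - <<'E'
from h import *
X=np.array([np.cos(np.radians(2.5)),np.sin(np.radians(2.5)),0])
G=np.array([.4202,-.0397,.056])-.003*X
T=G+.019*R2[:,0];P=T-.10*R2[:,0];print(R2,T,P)
delta([*P[:2],.20],R2)
E
```

```text
[[ 0.573   0.8184  0.0436]
 [ 0.025   0.0357 -0.999 ]
 [-0.8192  0.5736  0.    ]] [ 0.4281 -0.0394  0.0404] [ 0.3708 -0.0419  0.1224]
t 10.75 shift cm [-0.0698  0.029  -4.9059] rot [ 1.5172 -0.48    0.4789]
```

Call:
drive_tool --rows '[0,0,-0.15,0.045,-0.014,0.014,0,0,-0.4,0.121,-0.038,0.038,0,0,-0.7,0.212,-0.067,0.067,0,0,-1,0.303,-0.096,0.096,0,0,-1.3,0.41,-0.13,0.13,0,0,-1.7,0.516,-0.163,0.163,0,0,-2,0.622,-0.197,0.196,0,0,-2.4,0.728,-0.23,0.23,0,0,-2.7,0.834,-0.264,0.263,0,0,-3,0.941,-0.298,0.297,0,0,-3.4,1.047,-0.331,0.33,0,0,-3.7,1.153,-0.365,0.364,0,0,-4.1,1.259,-0.398,0.397,0,0,-4.4,1.35,-0.427,0.426,0,0,-4.6,1.426,-0.451,0.45,0,0,-4.8,1.487,-0.47,0.469,0,0,-4.9,1.517,-0.48,0.479,0,0,-4.9,1.517,-0.48,0.479,0,0,-4.9,1.517,-0.48,0.479,0,0,-4.9,1.517,-0.48,0.479]' --hand 1

```text
t: 12.75
eef_pos: [0.3714, -0.0424, 0.2]
ee_rot: [[0.574, 0.818, 0.044], [0.025, 0.037, -0.999], [-0.818, 0.575, 0.001]]
wrist_force: [0.6, 0.1, -0.3]
gripper_width: 0.0884
```

```bash
python3 - <<'E'
from h import *
f=ctrl.grab_frame("side");cv2.imwrite("pics/s4.png",cv2.resize(f[100:340,230:480,::-1],None,fx=2.5,fy=2.5))
delta([.3708,-.0419,.1224],R2)
s=ctrl.get_state();print(s["t"],s["eef_pos"],s["gripper_width"],s["wrist_force"],s["joints"])
# check where gauge stands: top z=.088
print(proj("side",[.4202,-.0397,.088])); g=f.astype(int)
cv2.imwrite("pics/side4.png",f[:,:,::-1])
E
```

```text
t 12.8 shift cm [ 6.3189 -4.5129 -0.0592] rot [ 0.001   0.0001 -0.0012]
12.8 [ 0.3715 -0.0424  0.2   ] 0.08797693670335409 [-1.1082  0.7025  0.4485] [-46.1767 -11.3196 123.3176  34.9733  48.8194  22.2665]
[313.7184 212.1288]
```

View pics/s4.png

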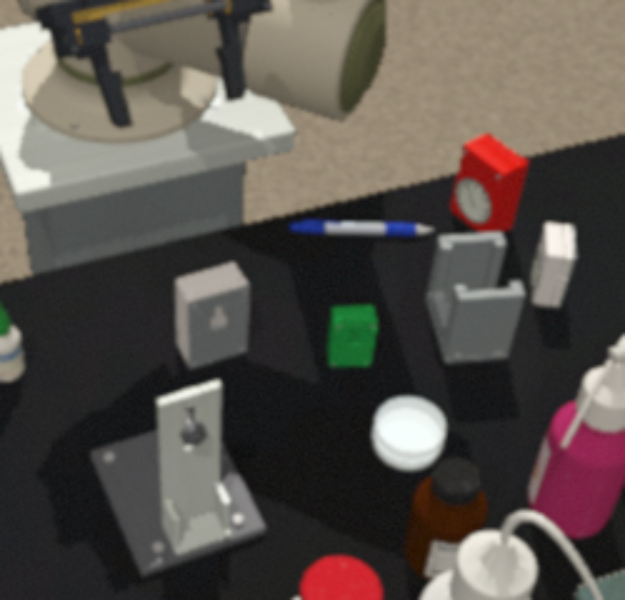

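Call:
drive_tool --rows '[0.6,-0.4,0,0,0,0,1.6,-1.1,0,0,0,0,2.8,-2,-0.05,0,0,0,4,-2.8,-0.06,0,0,0,5.2,-3.7,-0.06,0,0,0,6,-4.3,-0.06,0,0,0,6.3,-4.5,-0.06,0.001,0,-0.001,6.3,-4.5,-0.06,0.001,0,-0.001,6.3,-4.5,-0.06,0.001,0,-0.001]'

```text
t: 13.7
eef_pos: [0.3708, -0.0419, 0.1229]
ee_rot: [[0.574, 0.818, 0.043], [0.025, 0.036, -0.999], [-0.819, 0.574, 0.0]]
wrist_force: [0.4, -0.7, -0.2]
gripper_width: 0.0881
```

```bash
python3 - <<'E'
from h import *
f=ctrl.grab_frame("side");cv2.imwrite("pics/s5.png",cv2.resize(f[100:340,230:480,::-1],None,fx=2.5,fy=2.5))
delta([.4281,-.0394,.0404],R2)
s=ctrl.get_state();print(s["t"],s["eef_pos"],s["gripper_width"],s["wrist_force"],s["joints"])
E
```

```text
t 13.75 shift cm [10.053  -0.0532 -0.011 ] rot [ 0.0001  0.0008 -0.001 ]
13.75 [ 0.3708 -0.0419  0.123 ] 0.08828138709791136 [-0.1462 -0.4184  0.6084] [-46.1541  -0.6735 133.5966  51.6595  33.3028   0.4989]
```

View pics/s5.png

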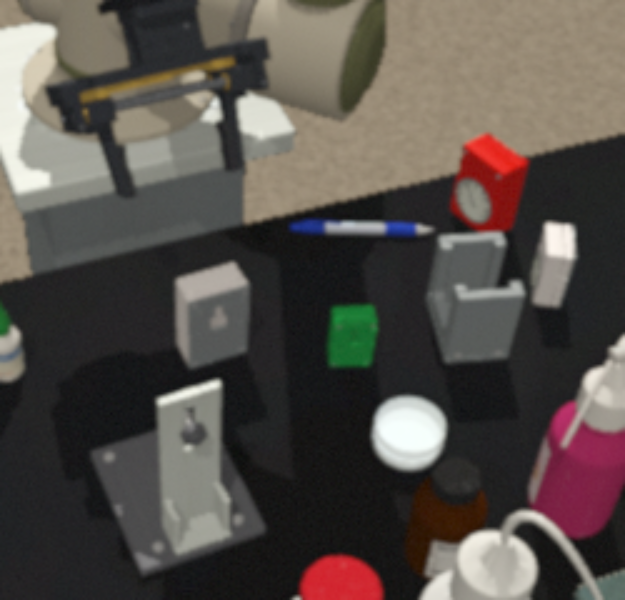

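Call:
drive_tool --rows '[0.5,0,0,0,0,0,1.5,0,0,0,0,0,2.7,0,0,0,0,0,4,-0.02,0,0,0,0,5.3,-0.05,0,0,0,0,6.6,-0.05,0,0,0,0,7.8,-0.05,0,0,0,0,8.8,-0.05,0,0,0,0,9.6,-0.05,0,0,0,0,10.05,-0.05,0,0,0,0,10.05,-0.05,0,0,0,0,10.05,-0.05,0,0,0,0]'

```text
t: 14.95
eef_pos: [0.4278, -0.0393, 0.04]
ee_rot: [[0.573, 0.818, 0.043], [0.025, 0.036, -0.999], [-0.819, 0.574, 0.0]]
wrist_force: [-0.8, -0.0, -0.5]
gripper_width: 0.088
```

```bash
python3 - <<'E'
from h import *
f=ctrl.grab_frame("side");cv2.imwrite("pics/s6.png",cv2.resize(f[140:300,240:400,::-1],None,fx=3.7,fy=3.7))
s=ctrl.get_state();print(s["t"],s["eef_pos"],s["gripper_width"],s["wrist_force"],s["joints"])
E
```

```text
15.0 [ 0.4278 -0.0393  0.0401] 0.08799390196636686 [-0.0754  0.0581  0.5226] [-35.5335  20.8889 134.4921 101.2272  21.0998 -44.6346]
```

View pics/s6.png

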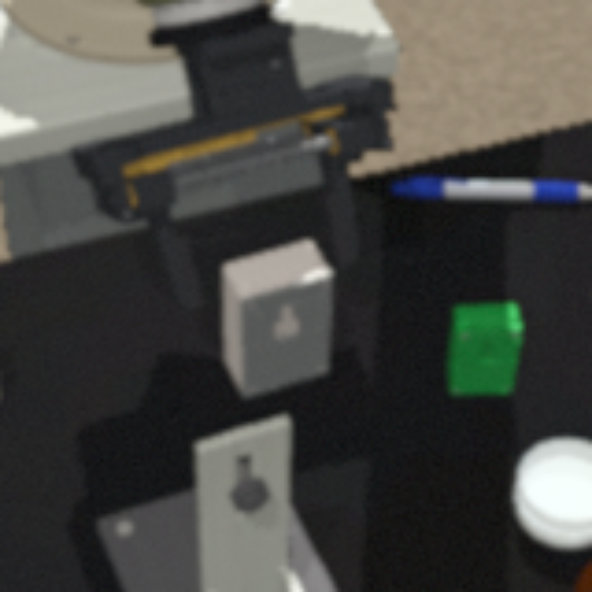

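```bash
python3 - <<'E'
from h import *
s=ctrl.get_state();T=s["eef_pos"];R=s["ee_rot"]
for k in(-.044,.044): print((proj("side",T+k*R[:,2])-[240,140])*3.7)
for q in ([.4202,-.0395,.088],[.4372,-.0395,.0]):print((proj("side",q)-[240,140])*3.7)
E
```

```text
[342.6136 310.4504]
[209.9918 349.6034]
[273.0735 266.7978]
[281.2469 383.5177]
```

Call:
drive_tool --rows '[0,0,0,0,0,0,0,0,0,0,0,0,0,0,0,0,0,0,0,0,0,0,0,0,0,0,0,0,0,0,0,0,0,0,0,0,0,0,0,0,0,0,0,0,0,0,0,0]' --hand -1 --newtons 40

```text
t: 15.8
eef_pos: [0.4279, -0.0392, 0.0401]
ee_rot: [[0.574, 0.818, 0.043], [0.025, 0.035, -0.999], [-0.819, 0.574, 0.0]]
wrist_force: [0.3, 1.2, 3.8]
gripper_width: 0.0576
```

```bash
python3 - <<'E'
from h import *
s=ctrl.get_state();print(s["t"],s["eef_pos"],s["gripper_width"],s["wrist_force"])
a=np.radians(2.55);X=np.array([np.cos(a),np.sin(a),0]);O=np.array([.5982,-.1201,0])
R=s["ee_rot"]
# gauge centre rel TCP now: gauge centre x .4202 z .044
c=np.array([.4202,-.0395,.044]);c=s["eef_pos"]+R.T@np.zeros(3)+ (lambda d:d-R[:,2]*(d@R[:,2]))(c-s["eef_pos"])
off=c-s["eef_pos"];print("offset",off, R)
# waypoint: lift by 12cm; then gauge centre at 50mm in front of pushing pose, z=.136-.008
for dx in(.06,.03):
    C=O-(.017+dx)*X+np.array([0,0,.128]);print("gc",C)
    Rt=toolR(-87.45,35); o2=Rt@R.T@off
    delta(C-o2,Rt)
E
```

```text
15.8 [ 0.4279 -0.0392  0.0401] 0.057582993368073064 [0.2775 1.2471 3.7692]
offset [-0.0077 -0.0003  0.0039] [[ 0.5736  0.818   0.0432]
 [ 0.0248  0.0354 -0.9991]
 [-0.8187  0.5742  0.    ]]
gc [ 0.5213 -0.1235  0.128 ]
t 15.8 shift cm [-1.2878 12.7926  8.8233] rot [-0.001   0.0007 -0.0007]
gc [ 0.5512 -0.1222  0.128 ]
t 15.8 shift cm [ 0.4347 15.2489  8.8196] rot [-0.001   0.0007 -0.0007]
```

Call:
drive_tool --rows '[-0.4,0.3,0,0,0,0,-1.2,0.9,0,0,0,0,-2.5,1.7,0,0,0,0,-3.9,2.8,0,0,0,0,-5.3,3.7,0,0,0,0,-6.4,4.5,0,0,0,0,-6.8,4.8,0,0,0,0,-6.8,4.8,0,0,0,0,-6.8,4.8,0,0,0,0]'

```text
t: 16.7
eef_pos: [0.4278, -0.0392, 0.1228]
ee_rot: [[0.573, 0.819, 0.043], [0.025, 0.035, -0.999], [-0.819, 0.573, -0.0]]
wrist_force: [0.4, 0.4, -2.2]
gripper_width: 0.0577
```

```bash
python3 - <<'E'
from h import *
f=ctrl.grab_frame("side");cv2.imwrite("pics/s7.png",cv2.resize(f[100:300,220:420,::-1],None,fx=3,fy=3))
s=ctrl.get_state();print(s["t"],s["eef_pos"],s["gripper_width"],s["wrist_force"],s["moment"],s["joints"])
a=np.radians(2.55);X=np.array([np.cos(a),np.sin(a),0]);O=np.array([.5982,-.1201,0])
C=O-(.017+.06)*X+np.array([0,0,.128]);Rt=toolR(-87.45,35)
delta(C-np.array([-.0077,-.0003,.0039]),Rt)
E
```

```text
16.75 [ 0.4278 -0.0391  0.1227] 0.05746226028567705 [ 0.5798  0.025  -1.1463] [0.0138 0.6179 0.0021] [-35.503    5.6894 126.4545  49.2001  27.7935  11.7094]
t 16.75 shift cm [5.4656 8.0683 8.8378] rot [-0.0015  0.0003  0.0006]
```

View pics/s7.png

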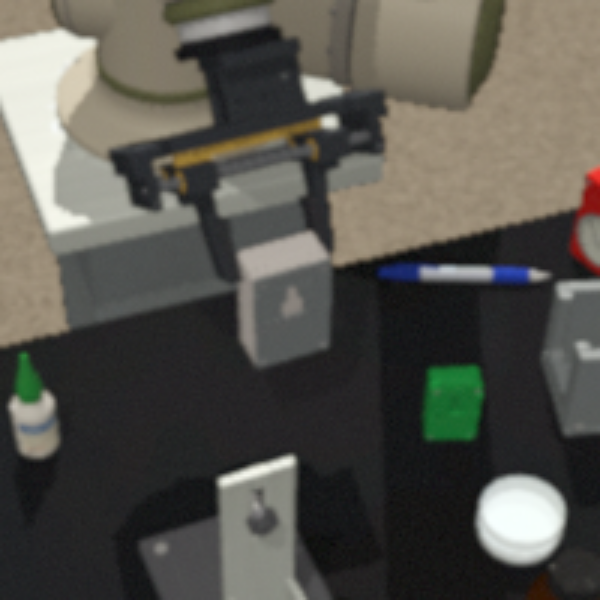

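Call:
drive_tool --rows '[0.2,0.3,0.3,0,0,0,0.6,0.9,1,0,0,0,1.2,1.8,2,0,0,0,1.9,2.8,3.1,0,0,0,2.6,3.8,4.2,0,0,0,3.3,4.9,5.3,-0.001,0,0,4,5.9,6.4,-0.001,0,0,4.6,6.8,7.4,-0.0015,0,0.001,5.1,7.5,8.2,-0.0015,0,0.001,5.4,7.9,8.7,-0.0015,0,0.001,5.47,8.07,8.84,-0.0015,0,0.001,5.47,8.07,8.84,-0.0015,0,0.001,5.47,8.07,8.84,-0.0015,0,0.001]'

```text
t: 18.05
eef_pos: [0.529, -0.123, 0.1247]
ee_rot: [[0.574, 0.818, 0.045], [0.025, 0.037, -0.999], [-0.819, 0.574, 0.001]]
wrist_force: [-0.5, 0.7, -3.0]
gripper_width: 0.0574
```

```bash
python3 - <<'E'
from h import *
f=ctrl.grab_frame("side");cv2.imwrite("pics/s8.png",cv2.resize(f[180:340,230:390,::-1],None,fx=3.7,fy=3.7));cv2.imwrite("pics/side8.png",f[:,:,::-1])
f=ctrl.grab_frame("top");cv2.imwrite("pics/t8.png",cv2.resize(f[180:290,280:400,::-1],None,fx=5,fy=5));cv2.imwrite("pics/top8.png",f[:,:,::-1])
s=ctrl.get_state();print(s["t"],s["eef_pos"],s["gripper_width"],s["wrist_force"],s["moment"],s["joints"])
E
```

```text
18.15 [ 0.529  -0.1231  0.1248] 0.057382860112099095 [-0.4175  0.446  -2.1829] [-0.0821  0.6657 -0.0135] [-36.9993  16.2976 110.0827  42.7074  32.594   18.0588]
```

View pics/s8.png

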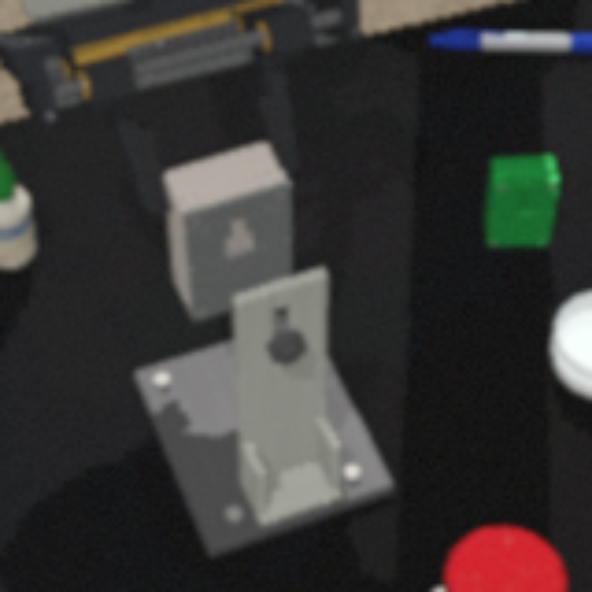

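View pics/t8.png

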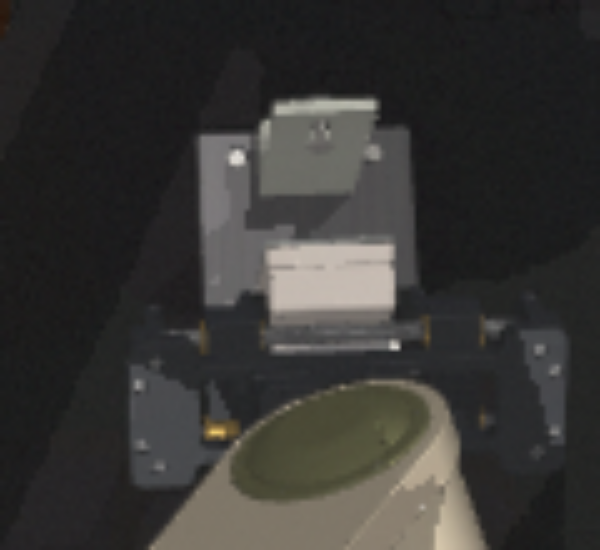

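```bash
python3 - <<'E'
from h import *
s=ctrl.get_state()
a=np.radians(2.55);X=np.array([np.cos(a),np.sin(a),0]);Y=np.array([-X[1],X[0],0]);O=np.array([.5982,-.1201,0])
C=s["eef_pos"]+[-.0077,-.0003,.0039];print("C",C,"stand frame",(C-O)@X,(C-O)@Y)
K=C+.017*X+[0,0,.008];print("keyhole pred",proj("side",K),"seen ~ 295,244.3")
g=cv2.GaussianBlur(cv2.imread("pics/top8.png"),(0,0),.6).mean(2)
# gauge top back strip rows: find left/right edges for rows 230-240 at z=.172
def edges(r,c0,c1,th):
    p=g[r,c0:c1];w=np.where(p>th)[0]
    l=w[0];rr=w[-1]
    return c0+l-1+(th-p[l-1])/(p[l]-p[l-1]), c0+rr+(p[rr]-th)/(p[rr]-p[rr+1])
for r in(232,234,236,238):
    l,q=edges(r,322,372,115)
    A,B=onz("top",(l,r),C[2]+.044),onz("top",(q,r),C[2]+.044);M=(A+B)/2
    print("gauge",l,q,np.linalg.norm(A-B),"Ystand",(M-O)@Y,"X",(M-O)@X)
for r in(200,201):
    l,q=edges(r,325,365,120);A,B=onz("top",(l,r),.174),onz("top",(q,r),.174);M=(A+B)/2
    print("bar",l,q,np.linalg.norm(A-B),(M-O)@Y,(M-O)@X)
b=cv2.imread("pics/side8.png");c=cv2.resize(b[215:275,265:330],None,fx=9,fy=9,interpolation=cv2.INTER_CUBIC)
p=(proj("side",K)-[265,215]+.5)*9;cv2.circle(c,tuple(p.astype(int)),3,(0,0,255),-1);cv2.imwrite("pics/k8.png",c)
E
```

```text
C [ 0.5213 -0.1234  0.1287] stand frame -0.07692676962631478 0.00014352310632867484
keyhole pred [294.2032 245.4955] seen ~ 295,244.3
gauge 332.33653846153845 358.07142857142856 0.058428690957839736 Ystand 0.0013089085757749144 X -0.06931255115720165
gauge 332.58620689655174 358.64324324324326 0.05912277793524962 Ystand 0.0006009047210394866 X -0.0739754835312323
gauge 322.75 358.6666666666667 0.08141530786361767 Ystand 0.011929932957999014 X -0.07819211353081744
gauge 333.06944444444446 358.48627450980393 0.05759510819907968 Ystand 0.0006796759433127441 X -0.08322870304703325
bar 337.4561403508772 354.34939759036143 0.038726150110606976 -0.0038110804445701503 0.005188445495755876
bar 334.57754010695186 354.463687150838 0.04556789651557998 -0.0005331639471050936 0.0029382039988284235
```

View pics/k8.png

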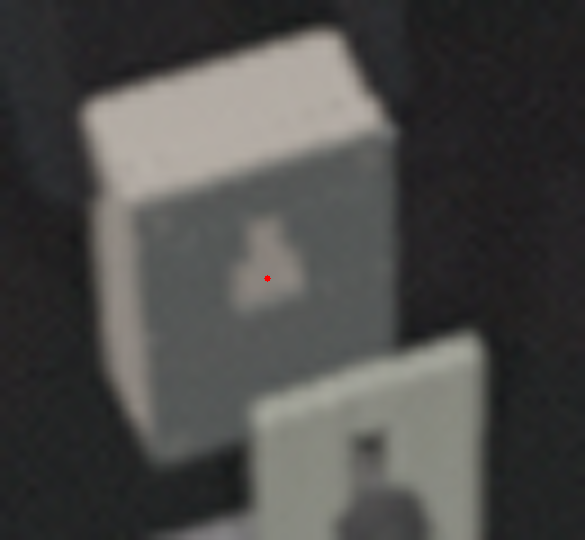

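Call:
drive_tool --rows '[0.2,0.3,0.03,0,0,0,0.6,0.8,0.07,0,0,0,1,1.4,0.07,0,0,0,1.5,2.1,0.07,0,0,0,1.9,2.7,0.07,0,0,0,2.2,3.2,0.07,0,0,0,2.4,3.5,0.07,0,0,0,2.5,3.6,0.07,0,0,0,2.58,3.69,0.07,0,0,0,2.58,3.69,0.07,0,0,0,2.58,3.69,0.07,0,0,0]'

```text
t: 19.25
eef_pos: [0.5742, -0.1221, 0.1249]
ee_rot: [[0.574, 0.818, 0.044], [0.025, 0.037, -0.999], [-0.818, 0.575, 0.001]]
wrist_force: [0.1, -0.2, -2.6]
gripper_width: 0.0575
```

Call:
drive_tool --rows '[0.06,0.08,0,0,0,0,0.12,0.16,0,0,0,0,0.17,0.25,0,0,0,0,0.23,0.33,0,0,0,0,0.26,0.37,0,0,0,0,0.29,0.41,0,0,0,0,0.29,0.41,0,0,0,0]'

```text
t: 19.95
eef_pos: [0.5794, -0.1219, 0.1249]
ee_rot: [[0.574, 0.818, 0.044], [0.025, 0.037, -0.999], [-0.818, 0.575, 0.001]]
wrist_force: [-1.0, 0.6, -1.0]
gripper_width: 0.0575
```

```bash
cat >> h.py <<'E'
def rep():
    s=ctrl.get_state()
    a=np.radians(2.55);X=np.array([np.cos(a),np.sin(a),0]);Y=np.array([-X[1],X[0],0]);O=np.array([.5982,-.1201,0])
    C=s["eef_pos"]+[-.0077,-.0003,.0039]
    print("t",s["t"],"back x mm",((C-O)@X+.017)*1e3,"y",(C-O)@Y*1e3,"Cz",C[2]*1e3,"F",s["wrist_force"],"M",s["moment"],"w",s["gripper_width"])
E
python3 -c "from h import *;rep()"
```

```text
t 19.95 back x mm -9.559302740510086 y -0.923908578008077 Cz 128.78321852272205 F [-0.99    0.5764 -1.0438] M [-0.0374  0.7028 -0.0287] w 0.05754226133681584
```

Call:
drive_tool --rows '[0.03,0.04,0,0,0,0,0.06,0.08,0,0,0,0,0.09,0.12,0,0,0,0,0.11,0.16,0,0,0,0,0.11,0.16,0,0,0,0]'

```text
t: 20.45
eef_pos: [0.5811, -0.1217, 0.1247]
ee_rot: [[0.574, 0.818, 0.044], [0.025, 0.037, -0.999], [-0.819, 0.574, 0.001]]
wrist_force: [-2.1, -0.3, -2.7]
gripper_width: 0.0576
```

Call:
drive_tool --rows '[0.02,0.03,0,0,0,0,0.04,0.06,0,0,0,0,0.06,0.08,0,0,0,0,0.06,0.08,0,0,0,0]'

```text
t: 20.85
eef_pos: [0.5822, -0.1216, 0.1246]
ee_rot: [[0.574, 0.818, 0.045], [0.025, 0.037, -0.999], [-0.819, 0.574, 0.001]]
wrist_force: [-0.7, -0.4, -6.2]
gripper_width: 0.0576
```

```bash
python3 -c "from h import *;rep()"
```

```text
t 20.85 back x mm -6.799282102641292 y -0.7502713127784025 Cz 128.45273315831983 F [-0.6582 -0.3539 -6.1732] M [-0.0024  1.1718 -0.0152] w 0.05762939227478765
```

Call:
drive_tool --rows '[0.04,-0.03,0,0,0,0,0.08,-0.06,0,0,0,0,0.12,-0.09,0,0,0,0,0.12,-0.09,0,0,0,0]'

```text
t: 21.25
eef_pos: [0.5826, -0.122, 0.1238]
ee_rot: [[0.575, 0.817, 0.044], [0.024, 0.037, -0.999], [-0.818, 0.576, 0.002]]
wrist_force: [-0.4, 0.9, -2.6]
gripper_width: 0.0574
```

```bash
python3 -c "from h import *;rep()"
```

```text
t 21.25 back x mm -6.353237692376248 y -1.1870053064571444 Cz 127.69607818061726 F [-0.3638  0.9279 -2.623 ] M [-0.0186  0.664   0.0127] w 0.05739129157819468
```

Call:
drive_tool --rows '[0.03,0.04,0,0,0,0,0.06,0.08,0,0,0,0,0.06,0.08,0,0,0,0]'

```text
t: 21.55
eef_pos: [0.5834, -0.1218, 0.1235]
ee_rot: [[0.575, 0.817, 0.044], [0.024, 0.037, -0.999], [-0.818, 0.575, 0.001]]
wrist_force: [0.2, 0.8, -2.8]
gripper_width: 0.0579
```

```bash
python3 -c "from h import *;rep()"
```

```text
t 21.55 back x mm -5.517480545592105 y -1.0050793367502453 Cz 127.40539248584498 F [ 0.174   0.7558 -2.7637] M [-0.0792  0.6748  0.0146] w 0.057883204255377296
```

Call:
drive_tool --rows '[0.03,0.04,0,0,0,0,0.06,0.08,0,0,0,0,0.09,0.12,0,0,0,0,0.11,0.16,0,0,0,0,0.11,0.16,0,0,0,0]'

```text
t: 22.05
eef_pos: [0.5853, -0.1216, 0.1233]
ee_rot: [[0.574, 0.818, 0.044], [0.025, 0.037, -0.999], [-0.818, 0.575, 0.001]]
wrist_force: [-0.1, -0.3, -2.5]
gripper_width: 0.0578
```

Call:
drive_tool --rows '[0.03,0.04,0,0,0,0,0.06,0.08,0,0,0,0,0.09,0.12,0,0,0,0,0.09,0.12,0,0,0,0]'

```text
t: 22.45
eef_pos: [0.5868, -0.1216, 0.1233]
ee_rot: [[0.574, 0.818, 0.044], [0.025, 0.037, -0.999], [-0.818, 0.575, 0.001]]
wrist_force: [-0.2, 0.2, -2.0]
gripper_width: 0.0573
```

```bash
python3 -c "from h import *;rep()"
```

```text
t 22.45 back x mm -2.2028224544071264 y -0.9010001141870057 Cz 127.18932431665917 F [-0.2413  0.2406 -1.9775] M [-0.0439  0.6436 -0.0013] w 0.057313853560526026
```

Call:
drive_tool --rows '[0.02,0.03,0,0,0,0,0.04,0.06,0,0,0,0,0.06,0.08,0,0,0,0,0.06,0.08,0,0,0,0]'

```text
t: 22.85
eef_pos: [0.5873, -0.1215, 0.1232]
ee_rot: [[0.574, 0.818, 0.044], [0.025, 0.037, -0.999], [-0.819, 0.574, 0.001]]
wrist_force: [-4.8, -0.4, -0.0]
gripper_width: 0.0575
```

Call:
drive_tool --rows '[0.02,0.03,0,0,0,0,0.04,0.06,0,0,0,0,0.04,0.06,0,0,0,0]'

```text
t: 23.15
eef_pos: [0.5873, -0.1215, 0.1232]
ee_rot: [[0.573, 0.818, 0.044], [0.025, 0.037, -0.999], [-0.819, 0.574, 0.001]]
wrist_force: [-13.0, -1.4, 4.8]
gripper_width: 0.0574
```

```bash
python3 -c "from h import *;rep()"
```

```text
t 23.15 back x mm -1.624178510084919 y -0.8459926070715972 Cz 127.1197637841194 F [-12.995   -1.3748   4.8134] M [-0.3221  1.5995 -0.3935] w 0.05738644807951907
```

Call:
drive_tool --rows '[-0.04,-0.06,0,0,0,0,-0.08,-0.11,0,0,0,0,-0.08,-0.11,0,0,0,0]'

```text
t: 23.45
eef_pos: [0.5872, -0.1216, 0.1234]
ee_rot: [[0.574, 0.817, 0.044], [0.025, 0.037, -0.999], [-0.818, 0.575, 0.001]]
wrist_force: [-0.4, 0.2, -3.0]
gripper_width: 0.0573
```

```bash
python3 -c "from h import *;rep()"
```

```text
t 23.45 back x mm -1.8090954051038222 y -0.9331942164513435 Cz 127.26418953723872 F [-0.3967  0.2419 -2.9801] M [0.0124 0.6103 0.0199] w 0.05730823986122359
```

Call:
drive_tool --rows '[0.08,-0.06,0,0,0,0,0.16,-0.11,0,0,0,0,0.25,-0.17,0,0,0,0,0.33,-0.23,0,0,0,0,0.33,-0.23,0,0,0,0]'

```text
t: 23.95
eef_pos: [0.587, -0.1215, 0.1191]
ee_rot: [[0.574, 0.818, 0.044], [0.025, 0.037, -0.999], [-0.819, 0.575, 0.001]]
wrist_force: [0.4, 0.1, -2.8]
gripper_width: 0.0574
```

```bash
python3 -c "from h import *;rep()"
```

```text
t 23.95 back x mm -1.9289721381583538 y -0.8868001319176751 Cz 122.98667464998016 F [ 0.3849  0.0846 -2.8438] M [-0.0408  0.6491  0.0163] w 0.05741877580860252
```

Call:
drive_tool --rows '[0.08,-0.06,0,0,0,0,0.16,-0.11,0,0,0,0,0.25,-0.17,0,0,0,0,0.33,-0.23,0,0,0,0,0.41,-0.29,0,0,0,0,0.41,-0.29,0,0,0,0]'

```text
t: 24.55
eef_pos: [0.587, -0.1216, 0.1141]
ee_rot: [[0.574, 0.818, 0.044], [0.025, 0.037, -0.999], [-0.818, 0.575, 0.001]]
wrist_force: [0.6, 0.4, -2.3]
gripper_width: 0.0573
```

Call:
drive_tool --rows '[0.08,-0.06,0,0,0,0,0.16,-0.11,0,0,0,0,0.25,-0.17,0,0,0,0,0.33,-0.23,0,0,0,0,0.41,-0.29,0,0,0,0,0.41,-0.29,0,0,0,0]'

```text
t: 25.15
eef_pos: [0.587, -0.1215, 0.1091]
ee_rot: [[0.574, 0.818, 0.044], [0.025, 0.037, -0.999], [-0.818, 0.575, 0.001]]
wrist_force: [1.3, -0.4, -1.8]
gripper_width: 0.0575
```

```bash
python3 -c "from h import *;rep()"
```

```text
t 25.15 back x mm -1.9695007094117507 y -0.8911558280472317 Cz 112.97568317535115 F [ 1.325  -0.3655 -1.8414] M [-0.0386  0.6669 -0.0013] w 0.057504129107898976
```

Call:
drive_tool --rows '[0.04,-0.03,0,0,0,0,0.08,-0.06,0,0,0,0,0.12,-0.09,0,0,0,0,0.16,-0.11,0,0,0,0,0.16,-0.11,0,0,0,0]'

```text
t: 25.65
eef_pos: [0.587, -0.1216, 0.1072]
ee_rot: [[0.574, 0.818, 0.044], [0.025, 0.037, -0.999], [-0.818, 0.575, 0.001]]
wrist_force: [-0.4, 0.3, -2.0]
gripper_width: 0.0573
```

Call:
drive_tool --rows '[0.04,-0.03,0,0,0,0,0.08,-0.06,0,0,0,0,0.08,-0.06,0,0,0,0]'

```text
t: 25.95
eef_pos: [0.587, -0.1216, 0.1062]
ee_rot: [[0.574, 0.818, 0.044], [0.025, 0.037, -0.999], [-0.818, 0.575, 0.001]]
wrist_force: [0.7, 0.3, -2.2]
gripper_width: 0.0574
```

```bash
python3 -c "from h import *;rep()"
```

```text
t 25.95 back x mm -1.9658744601252534 y -0.9141056555023875 Cz 110.1449370119572 F [ 0.6526  0.3    -2.1522] M [-0.0348  0.7432  0.009 ] w 0.057352551726000726
```

Call:
drive_tool --rows '[0.04,-0.03,0,0,0,0,0.08,-0.06,0,0,0,0,0.08,-0.06,0,0,0,0]'

```text
t: 26.25
eef_pos: [0.587, -0.1216, 0.1052]
ee_rot: [[0.574, 0.818, 0.044], [0.025, 0.037, -0.999], [-0.818, 0.575, 0.001]]
wrist_force: [-0.1, 0.8, -2.8]
gripper_width: 0.0573
```

Call:
drive_tool --rows '[0.04,-0.03,0,0,0,0,0.06,-0.04,0,0,0,0,0.06,-0.04,0,0,0,0]'

```text
t: 26.55
eef_pos: [0.587, -0.1216, 0.1045]
ee_rot: [[0.574, 0.818, 0.044], [0.025, 0.037, -0.999], [-0.818, 0.575, 0.001]]
wrist_force: [-0.0, -0.1, -1.6]
gripper_width: 0.0573
```

```bash
python3 -c "from h import *;rep()"
```

```text
t 26.55 back x mm -1.968639557683411 y -0.9105773794949871 Cz 108.44824099254583 F [-0.0185 -0.0516 -1.6078] M [-0.0167  0.6718 -0.0205] w 0.057265102658309024
```

Call:
drive_tool --rows '[0.04,-0.03,0,0,0,0,0.06,-0.04,0,0,0,0,0.06,-0.04,0,0,0,0]'

```text
t: 26.85
eef_pos: [0.587, -0.1215, 0.1038]
ee_rot: [[0.574, 0.818, 0.044], [0.025, 0.037, -0.999], [-0.818, 0.575, 0.001]]
wrist_force: [0.8, 0.6, -1.9]
gripper_width: 0.0577
```

Call:
drive_tool --rows '[0.04,-0.03,0,0,0,0,0.06,-0.04,0,0,0,0,0.06,-0.04,0,0,0,0]'

```text
t: 27.15
eef_pos: [0.5871, -0.1216, 0.1033]
ee_rot: [[0.574, 0.817, 0.044], [0.025, 0.037, -0.999], [-0.818, 0.575, 0.001]]
wrist_force: [-0.6, 0.6, -0.9]
gripper_width: 0.0576
```

```bash
python3 -c "from h import *;rep()"
```

```text
t 27.15 back x mm -1.8340075573095131 y -0.9808471015993261 Cz 107.18485728694945 F [-0.565   0.6362 -0.908 ] M [-0.0779  0.5847  0.0183] w 0.05757307343716202
```

Call:
drive_tool --rows '[0.03,-0.02,0,0,0,0,0.04,-0.03,0,0,0,0,0.04,-0.03,0,0,0,0]'

```text
t: 27.45
eef_pos: [0.5872, -0.1217, 0.103]
ee_rot: [[0.575, 0.817, 0.044], [0.024, 0.037, -0.999], [-0.818, 0.575, 0.001]]
wrist_force: [-3.1, 0.5, 2.6]
gripper_width: 0.0578
```

```bash
python3 -c "from h import *;rep()"
```

```text
t 27.45 back x mm -1.7945945270548096 y -1.0242688260816528 Cz 106.90764528975112 F [-3.0665  0.4508  2.6481] M [0.0939 0.36   0.0135] w 0.05775771993984685
```

Call:
drive_tool --rows '[-0.06,-0.08,0,0,0,0,-0.11,-0.16,0,0,0,0,-0.14,-0.2,0,0,0,0,-0.14,-0.2,0,0,0,0]'

```text
t: 27.85
eef_pos: [0.5853, -0.122, 0.1031]
ee_rot: [[0.575, 0.817, 0.044], [0.024, 0.037, -0.999], [-0.818, 0.576, 0.001]]
wrist_force: [6.3, 1.1, -0.3]
gripper_width: 0.0577
```

```bash
python3 -c "from h import *;rep()"
```

```text
t 27.85 back x mm -3.7155178147653816 y -1.2398392524594577 Cz 106.96567844787235 F [ 6.2601  1.0977 -0.2643] M [ 0.047  -0.3754  0.0349] w 0.057697188677935864
```

The pull met +6 N after the 2 mm of play, so the head is behind the plate. Move back to the bar and release.

Call:
drive_tool --rows '[0.05,0.07,0,0,0,0,0.1,0.14,0,0,0,0,0.13,0.19,0,0,0,0,0.13,0.19,0,0,0,0]'

```text
t: 28.25
eef_pos: [0.5867, -0.1215, 0.1027]
ee_rot: [[0.574, 0.818, 0.044], [0.025, 0.037, -0.999], [-0.818, 0.575, 0.001]]
wrist_force: [-3.0, 0.7, 3.9]
gripper_width: 0.0577
```

```bash
python3 -c "from h import *;rep()"
```

```text
t 28.25 back x mm -2.2170307362545487 y -0.8511395686392026 Cz 106.56749637772735 F [-2.9941  0.6881  3.879 ] M [-0.1097  0.4321 -0.0486] w 0.057670788020845215
```

Call:
drive_tool --rows '[0,0,0,0,0,0,0,0,0,0,0,0,0,0,0,0,0,0,0,0,0,0,0,0,0,0,0,0,0,0]' --newtons 5

```text
t: 28.75
eef_pos: [0.5868, -0.1214, 0.1026]
ee_rot: [[0.574, 0.818, 0.044], [0.025, 0.037, -0.999], [-0.818, 0.575, 0.001]]
wrist_force: [-5.1, 0.1, 4.2]
gripper_width: 0.0581
```

Call:
drive_tool --rows '[0,0,0,0,0,0,0,0,0,0,0,0,0,0,0,0,0,0,0,0,0,0,0,0,0,0,0,0,0,0]' --hand 0.9

```text
t: 29.25
eef_pos: [0.5869, -0.1216, 0.1026]
ee_rot: [[0.574, 0.818, 0.044], [0.025, 0.037, -0.999], [-0.818, 0.575, 0.001]]
wrist_force: [-0.6, -0.5, 0.7]
gripper_width: 0.0843
```

```bash
python3 - <<'E'
from h import *
rep()
f=ctrl.grab_frame("side");cv2.imwrite("pics/s9.png",cv2.resize(f[180:340,230:390,::-1],None,fx=3.7,fy=3.7))
E
```

```text
t 29.25 back x mm -2.049639574121742 y -0.9779099134081867 Cz 106.4870133924802 F [-0.5611 -0.5251  0.7208] M [0.005  0.4571 0.0133] w 0.08433549950726106
```

View pics/s9.png

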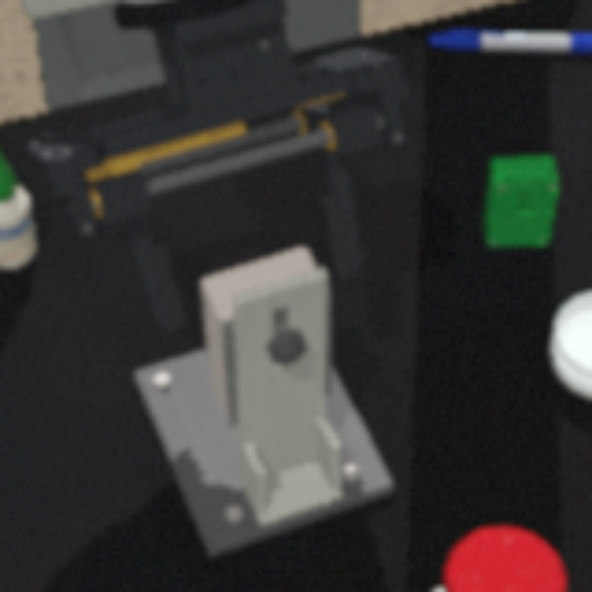

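Call:
drive_tool --rows '[-0.3,0,0,0,0,0,-1,0,0,0,0,0,-2.2,0,0,0,0,0,-3.7,0,0,0,0,0,-5.5,0,0,0,0,0,-7.5,0,0,0,0,0,-9.5,0,0,0,0,0,-11.5,0,0,0,0,0,-13.5,0,0,0,0,0,-15,0,0,0,0,0,-16,0,0,0,0,0,-16,0,0,0,0,0]'

```text
t: 30.5
eef_pos: [0.4946, -0.1258, 0.235]
ee_rot: [[0.576, 0.817, 0.044], [0.023, 0.037, -0.999], [-0.817, 0.576, 0.003]]
wrist_force: [-0.6, -0.1, 1.2]
gripper_width: 0.0833
```

```bash
python3 - <<'E'
from h import *
f=ctrl.grab_frame("side");cv2.imwrite("pics/side10.png",f[:,:,::-1])
g=ctrl.grab_frame("top");cv2.imwrite("pics/top10.png",g[:,:,::-1])
a=cv2.resize(f[215:325,260:345,::-1],None,fx=5,fy=5,interpolation=cv2.INTER_CUBIC)[:550,:400];b=cv2.resize(g[190:300,300:380,::-1],None,fx=5,fy=5,interpolation=cv2.INTER_CUBIC)
cv2.imwrite("pics/fin.png",np.hstack([a,b[:550,:400]]))
# expected gauge top corners hanging
an=np.radians(2.55);X=np.array([np.cos(an),np.sin(an),0]);Y=np.array([-X[1],X[0],0]);O=np.array([.5982,-.1201,0])
E
```

```text
(no output)
```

View pics/fin.png

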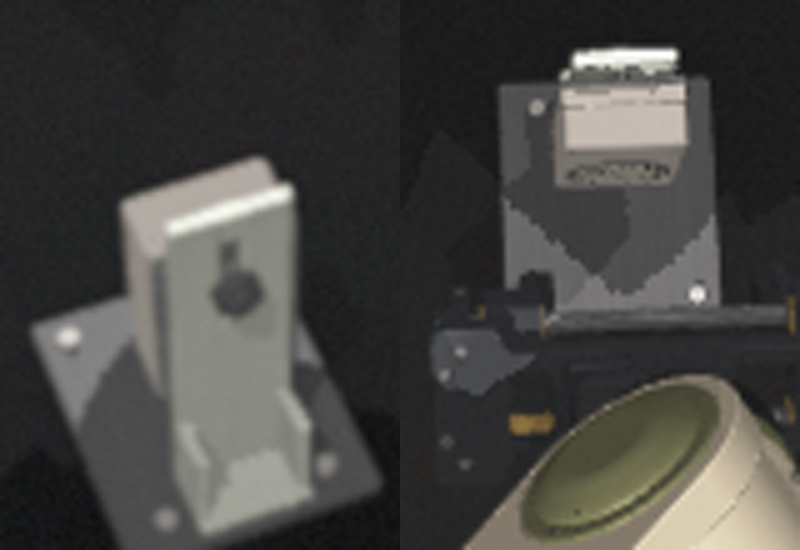

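View pics/side10.png

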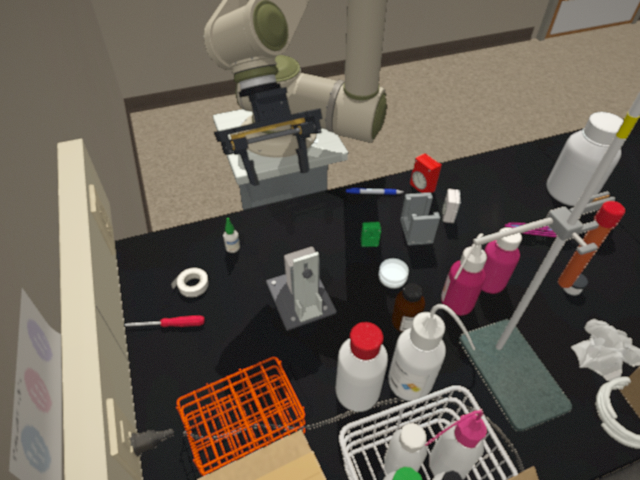

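View pics/top10.png

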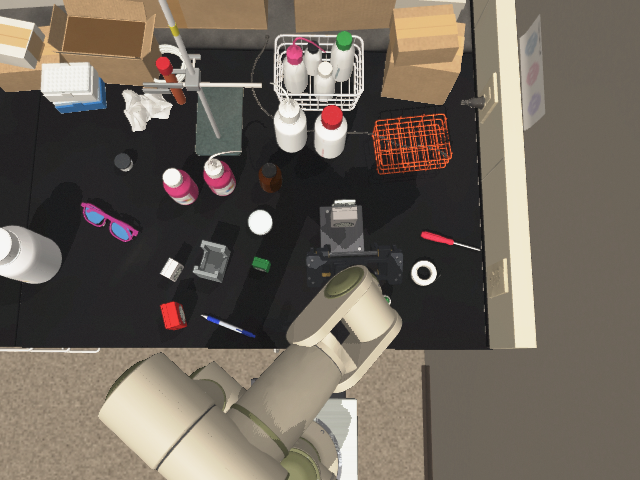

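Call:
drive_tool --rows '[0,0,0,0,0,0,0,0,0,0,0,0,0,0,0,0,0,0,0,0,0,0,0,0]'

```text
t: 31.0
eef_pos: [0.4951, -0.1254, 0.2333]
ee_rot: [[0.574, 0.818, 0.045], [0.025, 0.037, -0.999], [-0.819, 0.574, 0.001]]
wrist_force: [0.1, 0.1, 1.0]
gripper_width: 0.0839
```

```bash
python3 - <<'E'
from h import *
f=ctrl.grab_frame("side")
o=cv2.imread("pics/side10.png")[:,:,::-1].astype(int);d=np.abs(f.astype(int)-o).max(2)[230:330,260:345];print("change at stand",d.max(),(d>40).sum())
z=cv2.imread("pics/side0.png")[:,:,::-1].astype(int);e=np.abs(f.astype(int)-z).max(2)
for n,(u,v) in dict(dropper=(231,237),driver=(170,322),petri=(393,273),amber=(408,305),pen=(375,191),green=(370,235),red=(426,175),white=(452,206)).items(): print(n,np.median(e[v-14:v+14,u-14:u+14]))
print(ctrl.hand_in())
E
```

```text
change at stand 26 0
dropper 2.0
driver 2.0
petri 1.0
amber 4.0
pen 4.0
green 3.0
red 2.0
white 7.0
the job is handed in; nothing more can be done
None
```

The white gauge now hangs on the stand's stud by its keyhole, dial facing out to the front, and I handed the job in at about 31 s.

- **What I did:** I gripped the gauge front and back, lifted it out of the holder, and stood it upright on free bench. I let go and gripped it anew by its sides with the tool tilted 35°. At the stand I felt for the stud. The first approach brushed the hole's edge at a few newtons, so I lowered the gauge about 1.5 mm and the head went in. Against the bar I read at most about 13 N, under the 25 N limit. I then slid the gauge down about 20 mm until the slot's closed top rested on the neck.
- **Checks that passed:** Before release, a gentle pull met about 6 N after 2 mm, so the stud head holds the back plate. After release, pictures half a second apart showed no movement at the stand. The arm was clear, and the bystanders I checked had not visibly moved in the side view.
- **What disagreed:** By the cameras, the bar contact came 1.6 mm before the expected plane. The slide down was about 2 mm longer than the centred-hole figure. Both are within the calibration error and the play in the hole.
- **Not measured:** I judged that it hangs straight by eye only, from the last two pictures.

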